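Show the wrapper cutter to the hygiene camera

TASK

We are checking the dumpling-wrapper cutters before the class. First put the cracked red cutter from the white tray into the wire basket for rejects; then take the steel cutter with the blue grip out of the tray and present it in the air to the inspection camera: its round cutting edge centred over the lens, facing it squarely, 12 cm away from it along the line of sight (the camera looks up at a slant). Finish while still holding it there, steady; do not bump the camera, and leave the green-gripped cutter, the bowl, the tub and the jar as they are.

Things in the scene. Friction and masses are not known exactly. Their poses are not given: they have to be found in the camera images.
- red_cutter: Cracked cutter, all red plastic, lying upright in the tray, about 70 g: an upside-down round cup 80 mm across and 26 mm high (closed deck on top, open below, 3 mm wall) with an upright bar grip of the same red plastic, 50 mm long (along its x), 20 mm thick (along its y, pinch here), rising from the deck at 26 mm to 67 mm above the origin. Origin: centre of the circular cutting edge, i.e. of its open underside; z points up through the grip.
- blue_cutter: Good cutter, stainless steel with a blue plastic grip, standing upright in the tray, about 140 g: an upside-down round cup 80 mm across and 26 mm high (closed deck on top, open below, 3 mm wall) with an upright bar grip of blue plastic, 50 mm long (along its x), 20 mm thick (along its y, pinch here), rising from the deck at 26 mm to 67 mm above the origin. Origin: centre of the circular cutting edge, i.e. of its open underside; z points up through the grip.
- green_cutter: Smaller steel cutter with a green grip, 68 mm across, otherwise shaped like the others; leave it standing in the tray. Origin: centre of its underside, z up. The three cutters stand in a row along the tray in any order, some 100 to 130 mm between centres, grips turned any way.
- tray: Shallow white plastic tray, fixed, 180 mm (its x) by 390 mm (its y), rim 20 mm high, inner floor 5 mm above its origin (centre of the underside, on the table). It holds the three cutters.
- basket: Square open steel-wire basket for rejects, fixed, 200 by 200 mm, 85 mm high, wires and walls about 4 mm thick, inner floor 3 mm above its origin (centre of the underside, on the table); x and y along its sides.
- camera: Inspection camera on a low stand, fixed: dark base plate 90 by 80 mm, post, grey slanting head whose highest part is about 120 mm above the table. Origin: on the table straight below the lens; its x axis lies level and points away from the side to which the camera looks (the line of sight leans 30 degrees from straight up towards its -x, roughly towards the robot).
- camera_head: The camera's head (housing 50 by 56 mm, black lens barrel 40 mm across). Origin: centre of the lens glass, 110 mm above the table; its z axis is the line of sight, out of the lens, slanting upward 30 degrees off vertical towards the camera's -x.
- focus (a point): Point in the air on the line of sight, 120 mm in front of the lens glass (214 mm above the table), where the centre of the cutting edge belongs; same axes as the camera head, the cutter's z being parallel to the head's z (open side to the lens; any turn about that line will do).
- bowl: Bystander: stainless mixing bowl, 160 mm across, 65 mm high. Origin: centre of its underside.
- tub: Bystander: white paper tub, 80 mm across, 85 mm high, standing between robot and camera. Origin: centre of its underside.
- jar: Bystander: amber seasoning jar with a steel cap, 66 mm across, 110 mm high. Origin: centre of its underside.
Not all that is in view belongs to the job. Of the things shaped like the red_cutter, the red one is meant.

How it is judged:
On the way, in this order (a step that is already met when the one before it is completed fails the run):
1. the red cutter lies in the basket, let go, before the blue one is taken up (x of red_cutter in the frame of basket between -0.09 and 0.09 m and y of red_cutter in the frame of basket between -0.09 and 0.09 m and z of red_cutter in the frame of basket between -0.01 and 0.08 m and contact force between red_cutter and the fingers below 0.1 N and linear speed of red_cutter below 0.03 m/s and height (world z) of blue_cutter below 0.05 m), for 0.2 s.
2. the blue cutter is lifted clear of the tray by the fingers (height (world z) of blue_cutter above 0.08 m and contact force between blue_cutter and the fingers above 0.5 N), for 0.2 s.
At the end, for the whole second after the job is handed in: Blue cutter held still by the fingers alone, cutting edge centre within 20 mm each way of the line of sight, 100-140 mm from the lens, facing it within 0.2 rad; red cutter released in the basket; green cutter within 40 mm, bowl, tub, jar within 30 mm of their starts, all upright (x of blue_cutter in the frame of camera_head between -0.02 and 0.02 m and y of blue_cutter in the frame of camera_head between -0.02 and 0.02 m and z of blue_cutter in the frame of camera_head between 0.1 and 0.14 m and angle between the z axis of blue_cutter and the z axis of camera_head, either way round below 0.2 rad and angle between blue_cutter's own z axis and vertical below 1.2 rad and height (world z) of blue_cutter above 0.15 m and contact force between blue_cutter and the fingers above 0.5 N and linear speed of each of blue_cutter, red_cutter below 0.03 m/s and angular speed of blue_cutter below 0.3 rad/s and contact force between blue_cutter and camera below 0.1 N and contact force between blue_cutter and tray below 0.1 N and contact force between blue_cutter and basket below 0.1 N and contact force between blue_cutter and red_cutter below 0.1 N and x of red_cutter in the frame of basket between -0.09 and 0.09 m and y of red_cutter in the frame of basket between -0.09 and 0.09 m and z of red_cutter in the frame of basket between -0.01 and 0.08 m and contact force between red_cutter and the fingers below 0.1 N and distance of green_cutter from where it was at the start of the episode below 0.04 m and angle between each of green_cutter, bowl, tub, jar's own z axis and vertical below 0.2 rad and distance of each of bowl, tub, jar from where it was at the start of the episode below 0.03 m); the arm keeps its last pose, push and grip.
It fails at once if the camera is bumped (over 3 N) (contact force between camera and anything else above 3 N).
It fails at once if the green cutter, bowl, tub or jar is shoved or tipped (not (distance of green_cutter from where it was at the start of the episode below 0.04 m and angle between each of green_cutter, bowl, tub, jar's own z axis and vertical below 0.2 rad and distance of each of bowl, tub, jar from where it was at the start of the episode below 0.03 m)).
It also fails if it takes over 61 s, if anything falls off the work surface, if the arm or the gripper's body presses on something with over 40 N, if the wrist force passes 120 N, or if a joint passes its speed limit or range.

ROBOT

A 7-joint arm with a two-finger parallel gripper is mounted at the origin on the work surface. World frame = base frame: x ahead of the robot, y to its left, z up, the work surface at z = 0. Lengths are in m, angles in rad, forces in N, time in s.
With the tool pointing down it reaches from about 0.425 to 0.95 m from the base axis. Payload 16.7 kg.
Tool frame: the origin (TCP) lies on the centre line of the jaws, within the pads' length; the fingertips stand 11 mm ahead of it and the grasp point (between the pads) lies 8 mm behind it; x points along the fingers, y is the direction in which the jaws open and shut, and the axes are right-handed (so a half turn about x gives the same grasp; the last joint's range is limited). The gripper opens to 94 mm and grips with 3 to 60 N. Pads are 16 mm wide; open, the fingers measure 119 mm over their backs; the gripper's body (75 mm by 177 mm) begins 78 mm behind the grasp point.
Start: joints at [-1.284, 0.426, 0.074, 1.606, -0.034, 1.111, -0.067], TCP at [0.286, 0.612, 0.216] pointing down, gripper open.
Joint ranges: [-2.85, 2.85], [-0.5, 2.14], [-1.23, 1.37], [0.21, 2.46], [-1.02, 4.16], [0.16, 2.05], [-2.73, 2.73]. Speed limits (rad/s): [1.89, 1.89, 2.39, 2.39, 3.01, 3.01, 3.01].

INTERFACE

Orientations are given as a 3x3 rotation matrix whose columns are the frame's x, y, z axes.
In Python, from workcell import ctrl, eyes, ticket gives the robot as it stands.
- The arm moves only by the tool drive_tool, never from a script. Its argument "series" is a list of rows, each a list of 6 numbers: the shift along the world's x, y, z in m, then the turn, a rotation vector about the world's x, y, z in degrees. A call has 1 to 20 rows; each row shifts and turns the commanded pose from where the row before left it; what a row does not reach is not made up. A row lasts 1/8 s, in which the tool goes at most 62.5 mm and 10.7 degrees, less where a joint would pass 70% of its speed; a pose out of reach is approached as far as the arm can. A call is refused whole if a number of a shift passes 0.0625 or a number of a turn 10.7, either way. A call with a gripper value outside its range is refused whole. "hand" is the opening, from -1 (shut) to 1 (fully open), set as the call begins (left out, the last holds). The fingers move at their own pace and stop on an object; "force" is the grip in N (left out, the last holds). Time passes only in rows, so rows that do not move let the fingers close. It gives the time, the measured TCP pose, the force and the opening at its end, in the units of the state.
- ctrl.get_state(): the state, without advancing time (a new reading comes with each control period).
- eyes.get_image(name): name is "scene" or "top"; returns a dict with "color" (400x640x3 uint8, red, green, blue), "fx", "fy", "cx", "cy" (pixels), "dist_coeffs" ([k1, k2, p1, p2, k3] as OpenCV has them; the pictures are not rectified), "camera_from_world" (4x4, takes a point from world to camera coordinates). Camera axes: x right, y down, z forward; pixel columns grow to the right and rows downward; lengths in m; the calibration is good to about 2 mm. A picture is of the moment at which its call begins. There is no depth.
- ticket.sign_off(): hands the job in, once; it reports no verdict.
The state is a dict: "time_s": time; "joint_pos": joint angles; "qvel": joint speeds; "effort": joint torques, N m; "position": TCP position; "tool_rot": TCP orientation; "force": force on the tool from outside, world axes, zero at the start; "ft_torque": the same for the moment, N m; "gripper_width": finger opening in m.
Only numpy, scipy, OpenCV 4.12 (cv2) and the standard library are available. Lean on these libraries where they do the work, as an engineer would, in place of code of your own. Each camera call takes 0.05 s, during which the arm holds its last target. There are 200 camera calls.

## Working session

There is one attempt and no reset: what is moved stays moved. The work goes in short steps, Python scripts to look and compute and a tool call to move; the robot and the scene stay as the last step left them, time stands still between calls to the robot, and variables do not carry over. Pictures are saved under pics/ and viewed, about 8 in all and at most 12, crops included, and the job is handed in when it is done.

Besides the shell and the picture viewer there is one more tool, called after "Request:" by a JSON object that holds its "api" and its "payload", one argument or row to a line. drive_tool: Moves the arm, as the interface text tells. Its arguments: {"type":"object","properties":{"series":{"type":"array","items":{"type":"array","items":{"type":"number"}}},"hand":{"type":"number"},"force":{"type":"number"}},"required":["series"]}

```bash
mkdir -p pics; ls; python3 - <<'E'
from workcell import ctrl, eyes
import cv2,pickle
for n in ("scene","top"):
    im=eyes.get_image(n); pickle.dump(im,open(n+"0.pkl","wb"))
    cv2.imwrite(f"pics/{n}0.png",im["color"][:,:,::-1])
    print(n,im["fx"],im["cx"],im["cy"],im["dist_coeffs"],im["camera_from_world"])
s=ctrl.get_state();print(s["time_s"],s["position"],s["tool_rot"],s["gripper_width"])
E
```

```text
pics
scene 454.944235491834 323.2198313468252 198.1140481642556 [-0.10718118  0.          0.          0.          0.        ] [[-0.8351952   0.54995051  0.00184612  0.44856404]
 [ 0.34388956  0.52486967 -0.77862173 -0.12582339]
 [-0.42917239 -0.64966627 -0.62749087  1.68885754]
 [ 0.          0.          0.          1.        ]]
top 369.65957500660653 322.3489691477541 194.5635851489408 [-0.05592423  0.          0.          0.          0.        ] [[ 0.08696801 -0.99620567 -0.00328978  0.03462944]
 [-0.97606481 -0.08454804 -0.20037245  0.62933123]
 [ 0.19933403  0.02063703 -0.97971427  0.95265429]
 [ 0.          0.          0.          1.        ]]
0.1 [0.28543523 0.61124476 0.21582065] [[-4.23090912e-04  4.23057468e-01  9.06102753e-01]
 [-1.11917456e-03  9.06102067e-01 -4.23057670e-01]
 [-9.99999284e-01 -1.19307901e-03  9.01116060e-05]] 0.09395920666320616
```

View pics/scene0.png

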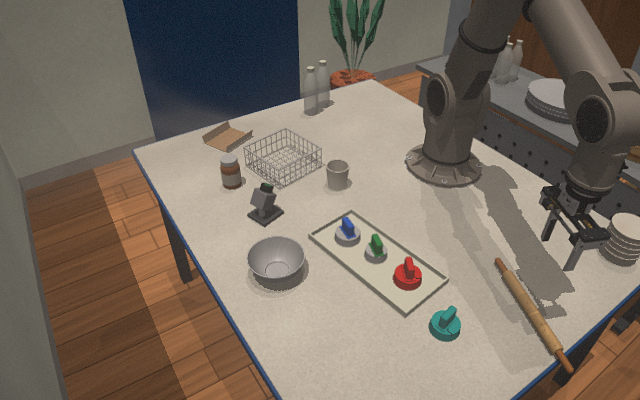

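View pics/top0.png

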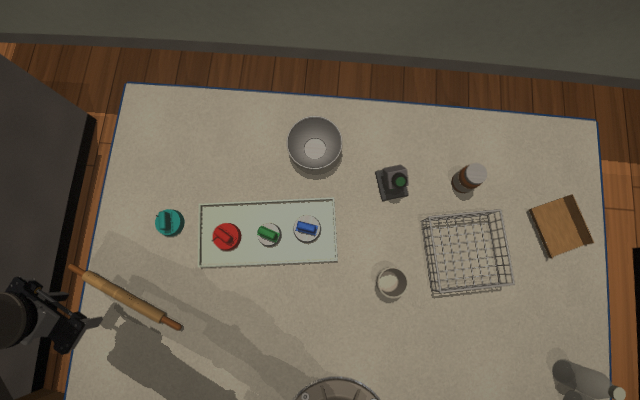

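The scene view shows red (408,272), green (376,245) and blue (347,230) in the tray, the basket (283,157), the inspection camera (265,203) and the tub (337,175). In the top view red is at (226,237), blue (307,229), the lens (400,182), and the basket (467,253).

```bash
cat > h.py <<'E'
import numpy as np,cv2,pickle
def K(im): return np.array([[im["fx"],0,im["cx"]],[0,im["fy"],im["cy"]],[0,0,1]])
def ray(im,p):
    u=cv2.undistortPoints(np.array(p,float).reshape(-1,1,2),K(im),np.array(im["dist_coeffs"])).reshape(-1,2)
    T=np.array(im["camera_from_world"]);R=T[:3,:3];c=-R.T@T[:3,3]
    return c,np.c_[u,np.ones(len(u))]@R
def plane(im,p,z):
    c,d=ray(im,p); return c+d*((z-c[2])/d[:,2])[:,None]
def tri(a,p,b,q):
    c1,d1=ray(a,p);c2,d2=ray(b,q);d1=d1[0]/np.linalg.norm(d1);d2=d2[0]/np.linalg.norm(d2)
    s=np.linalg.lstsq(np.c_[d1,-d2],c2-c1,rcond=None)[0]
    x=c1+s[0]*d1;y=c2+s[1]*d2; return (x+y)/2,np.linalg.norm(x-y)
def proj(im,P):
    T=np.array(im["camera_from_world"]);r=cv2.Rodrigues(T[:3,:3])[0]
    return cv2.projectPoints(np.array(P,float).reshape(-1,1,3),r,T[:3,3],K(im),np.array(im["dist_coeffs"]))[0].reshape(-1,2)
def load(n): return pickle.load(open(n,"rb"))
E
python3 - <<'E'
from h import *
t=load("top0.pkl");s=load("scene0.pkl")
def cr(im,x,y,w,h,f): return cv2.resize(im["color"][y:y+h,x:x+w,::-1],None,fx=f,fy=f,interpolation=cv2.INTER_CUBIC)
a=cr(t,205,205,130,55,6)   # 780x330
b=cr(t,365,155,60,45,6)  # 360x270
c=cr(s,235,170,65,45,6)   # 390x270
o=np.zeros((600,780,3),np.uint8);o[:330]=a;o[330:,:360]=b;o[330:,390:780]=c
cv2.imwrite("pics/crop1.png",o)
for n,im in (("top",t),("scene",s)):
    hsv=cv2.cvtColor(im["color"],cv2.COLOR_RGB2HSV)
    for col,lo,hi in (("blue",(105,110,40),(130,255,255)),("green",(50,110,30),(75,255,255)),("red",(0,190,90),(5,255,255))):
        m=cv2.inRange(hsv,lo,hi)
        if col=="red": m|=cv2.inRange(hsv,(172,150,90),(180,255,255))
        for k in cv2.findContours(m,0,2)[0]:
            if 40<cv2.contourArea(k)<2000: print(n,col,cv2.contourArea(k),cv2.minAreaRect(k), plane(im,cv2.minAreaRect(k)[0],.07 if col!="red" else .03))
E
```

```text
top blue 158.0 ((306.176513671875, 227.7941436767578), (20.130455017089844, 9.216353416442871), 14.03624439239502) [[0.52822529 0.12423012 0.07      ]]
top green 112.0 ((268.34906005859375, 232.5283203125), (21.290884017944336, 9.0657958984375), 15.945395469665527) [[0.50665529 0.2241462  0.07      ]]
top red 427.5 ((225.0, 236.0), (24.0, 24.0), 90.0) [[0.4896318  0.35044692 0.03      ]]
scene blue 142.0 ((534.5528564453125, 381.234375), (4.027944564819336, 58.897491455078125), 49.53777313232422) [[0.49840763 0.76601059 0.07      ]]
scene blue 197.5 ((602.8966674804688, 320.5404052734375), (4.158546447753906, 101.23734283447266), 47.802452087402344) [[0.22413883 0.76624187 0.07      ]]
scene blue 53.5 ((347.5, 222.50001525878906), (12.554744720458984, 5.579886436462402), 54.462318420410156) [[0.53647006 0.12813259 0.07      ]]
scene blue 293.5 ((213.97738647460938, 291.1166687011719), (252.95941162109375, 3.119874954223633), 58.90938949584961) [[0.96727779 0.1545403  0.07      ]]
```

View pics/crop1.png

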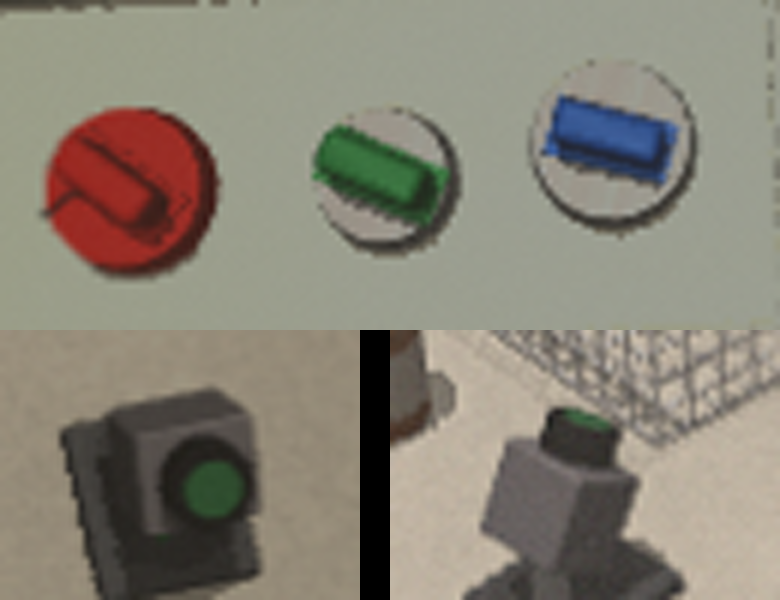

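```bash
python3 - <<'E'
from h import *
np.set_printoptions(precision=4,suppress=True)
t=load("top0.pkl");s=load("scene0.pkl")
A=lambda p:(205+(p[0]+.5)/6-.5,205+(p[1]+.5)/6-.5)
B=lambda p:(365+(p[0]+.5)/6-.5,155+(p[1]-330+.5)/6-.5)
C=lambda p:(235+(p[0]-390+.5)/6-.5,170+(p[1]-330+.5)/6-.5)
P=lambda f,z,*q: plane(t,[f(x) for x in q],z)
print("decks blue,red,green",P(A,.031,(610,141),(130,184),(385,175)))
def ang(f,z,a,b):
    p=P(f,z,a,b);d=p[1]-p[0];return np.degrees(np.arctan2(d[1],d[0])),np.linalg.norm(d)
print("red",ang(A,.072,(88,137),(165,190)),ang(A,.072,(65,172),(135,225)))
print("blue",ang(A,.072,(565,97),(675,122)),ang(A,.072,(555,150),(665,180)))
print("lens",tri(t,B((214,488)),s,C((583,420))),P(B,.11,(214,488)))
print("head y dirs",ang(B,.1,(108,408),(212,388)),ang(B,.1,(135,432),(250,412)),"plate",ang(B,.01,(105,597),(258,575)),"x",ang(B,.01,(62,430),(105,597)))
# basket rim corners top and tub, jar, bowl
print("basket rim",plane(t,[(421,214),(500,209),(513,284),(433,297)],.085)) 
print("basket base scene",plane(s,[(283,186)],0))
print("tub",plane(t,[(391,279)],.085),plane(s,[(337,163)],.085),"jar",plane(t,[(476,175)],.11),plane(s,[(230,158)],.11),"bowl",plane(t,[(315,143)],.065))
print("tray",plane(t,[(201,206),(333,200),(337,262),(202,268)],.02))
E
```

```text
decks blue,red,green [[0.5316 0.1262 0.031 ]
 [0.492  0.347  0.031 ]
 [0.5067 0.2288 0.031 ]]
red (np.float64(-118.3668337067427), np.float64(0.043030176034295334)) (np.float64(-120.68729008549242), np.float64(0.04032799743490979))
blue (np.float64(-97.86403284236086), np.float64(0.05061745420917321)) (np.float64(-100.23510753688318), np.float64(0.05093180098999634))
lens (array([ 0.6699, -0.1148,  0.1103]), np.float64(0.002171183932792071)) [[ 0.6691 -0.1142  0.11  ]]
head y dirs (np.float64(-73.80408185280146), np.float64(0.04818442723158275)) (np.float64(-74.88077459331734), np.float64(0.053001780431881904)) plate (np.float64(-76.79572903171747), np.float64(0.07537619692285329)) x (np.float64(-162.572799688183), np.float64(0.08528738957834864))
basket rim [[ 0.5896 -0.1785  0.085 ]
 [ 0.6214 -0.3929  0.085 ]
 [ 0.4255 -0.4272  0.085 ]
 [ 0.3768 -0.2178  0.085 ]]
basket base scene [[ 0.5657 -0.2113  0.    ]]
tub [[ 0.4133 -0.1073  0.085 ]] [[ 0.3999 -0.1234  0.085 ]] jar [[ 0.7032 -0.3166  0.11  ]] [[ 0.7048 -0.3161  0.11  ]] bowl [[0.7703 0.1227 0.065 ]]
tray [[0.5694 0.4344 0.02  ]
 [0.6197 0.0582 0.02  ]
 [0.4463 0.0329 0.02  ]
 [0.3961 0.4055 0.02  ]]
```

Request:
{"api": "drive_tool", "payload": {
  "series": [
    [0.015, -0.019, -0.004, 0, 0, -6.75],
    [0.015, -0.019, -0.004, 0, 0, -6.75],
    [0.015, -0.019, -0.004, 0, 0, -6.75],
    [0.015, -0.019, -0.004, 0, 0, -6.75],
    [0.015, -0.019, -0.004, 0, 0, -6.75],
    [0.015, -0.019, -0.004, 0, 0, -6.75],
    [0.015, -0.019, -0.004, 0, 0, -6.75],
    [0.015, -0.019, -0.004, 0, 0, -6.75],
    [0.015, -0.019, -0.004, 0, 0, -6.75],
    [0.015, -0.019, -0.004, 0, 0, -6.75],
    [0.015, -0.019, -0.004, 0, 0, -6.75],
    [0.015, -0.019, -0.004, 0, 0, -6.75],
    [0.013, -0.018, -0.004, 0, 0, -6.75],
    [0.013, -0.018, -0.004, 0, 0, -6.75],
    [0, 0, 0, 0, 0, 0]
  ],
  "hand": 1,
  "force": 15
}}

```text
time_s: 1.98
position: [0.4922, 0.346, 0.1601]
tool_rot: [[-0.0, 0.869, -0.495], [-0.001, -0.495, -0.869], [-1.0, 0.0, 0.001]]
force: [0.1, 0.9, -0.2]
gripper_width: 0.0941
```

Request:
{"api": "drive_tool", "payload": {
  "series": [
    [0, 0, -0.02, 0, 0, 0],
    [0, 0, -0.02, 0, 0, 0],
    [0, 0, -0.02, 0, 0, 0],
    [0, 0, -0.02, 0, 0, 0],
    [0, 0, -0.015, 0, 0, 0],
    [0, 0, -0.01, 0, 0, 0],
    [0, 0, -0.008, 0, 0, 0],
    [0, 0, 0, 0, 0, 0],
    [0, 0, 0, 0, 0, 0]
  ]
}}

```text
time_s: 3.1
position: [0.4918, 0.3477, 0.0479]
tool_rot: [[0.0, 0.87, -0.493], [0.0, -0.493, -0.87], [-1.0, 0.0, -0.001]]
force: [-0.4, -0.4, 0.5]
gripper_width: 0.0939
```

Request:
{"api": "drive_tool", "payload": {
  "series": [
    [0, 0, 0, 0, 0, 0],
    [0, 0, 0, 0, 0, 0],
    [0, 0, 0, 0, 0, 0],
    [0, 0, 0, 0, 0, 0],
    [0, 0, 0, 0, 0, 0],
    [0, 0, 0, 0, 0, 0],
    [0, 0, 0, 0, 0, 0],
    [0, 0, 0, 0, 0, 0]
  ],
  "hand": -1,
  "force": 15
}}

```text
time_s: 4.1
position: [0.4915, 0.3476, 0.0475]
tool_rot: [[-0.0, 0.87, -0.493], [0.0, -0.493, -0.87], [-1.0, -0.0, 0.0]]
force: [-0.3, 0.1, -0.2]
gripper_width: 0.0199
```

Request:
{"api": "drive_tool", "payload": {
  "series": [
    [0, 0, 0.01, 0, 0, 0],
    [0, 0, 0.02, 0, 0, 0],
    [0, 0, 0.025, 0, 0, 0],
    [0, 0, 0.03, 0, 0, 0],
    [0, 0, 0.03, 0, 0, 0],
    [0, 0, 0.025, 0, 0, 0],
    [0, 0, 0.01, 0, 0, 0],
    [0, 0, 0, 0, 0, 0]
  ]
}}

```text
time_s: 5.1
position: [0.4917, 0.3478, 0.1982]
tool_rot: [[0.001, 0.87, -0.493], [0.001, -0.493, -0.87], [-1.0, 0.0, -0.001]]
force: [-0.7, -0.1, -1.2]
gripper_width: 0.0196
```

Request:
{"api": "drive_tool", "payload": {
  "series": [
    [0, -0.015, 0, 0, 0, 0],
    [0, -0.03, 0, 0, 0, 0],
    [0.001, -0.04, 0, 0, 0, 0],
    [0.001, -0.04, 0, 0, 0, 0],
    [0.001, -0.04, 0, 0, 0, 0],
    [0.001, -0.04, 0, 0, 0, 0],
    [0.001, -0.04, 0, 0, 0, 0],
    [0.001, -0.04, 0, 0, 0, 0],
    [0.001, -0.04, 0, 0, 0, 0],
    [0.001, -0.04, 0, 0, 0, 0],
    [0.001, -0.04, 0, 0, 0, 0],
    [0, -0.04, 0, 0, 0, 0],
    [0, -0.04, 0, 0, 0, 0],
    [0, -0.04, 0, 0, 0, 0],
    [0, -0.04, 0, 0, 0, 0],
    [0, -0.04, 0, 0, 0, 0],
    [0, -0.03, 0, 0, 0, 0],
    [0, -0.013, 0, 0, 0, 0],
    [0, 0, 0, 0, 0, 0],
    [0, 0, 0, 0, 0, 0]
  ]
}}

```text
time_s: 7.6
position: [0.5004, -0.2994, 0.1973]
tool_rot: [[-0.0, 0.87, -0.492], [0.001, -0.492, -0.87], [-1.0, -0.001, -0.001]]
force: [-0.7, 0.6, -0.8]
gripper_width: 0.0195
```

```bash
python3 - <<'E'
from workcell import ctrl, eyes
from h import *
s=ctrl.get_state();print(s["time_s"],s["position"],s["gripper_width"])
a=[]
for n,(x,y) in (("scene",(180,90)),("top",(340,120))):
    im=eyes.get_image(n); pickle.dump(im,open(n+"1.pkl","wb"))
    c=im["color"][y:y+200,x:x+200,::-1]; a.append(cv2.resize(c,None,fx=2,fy=2,interpolation=cv2.INTER_CUBIC))
cv2.imwrite("pics/b1.png",np.hstack(a))
E
```

```text
7.6 [ 0.5003592  -0.29942455  0.19729729] 0.019523166024066396
```

View pics/b1.png

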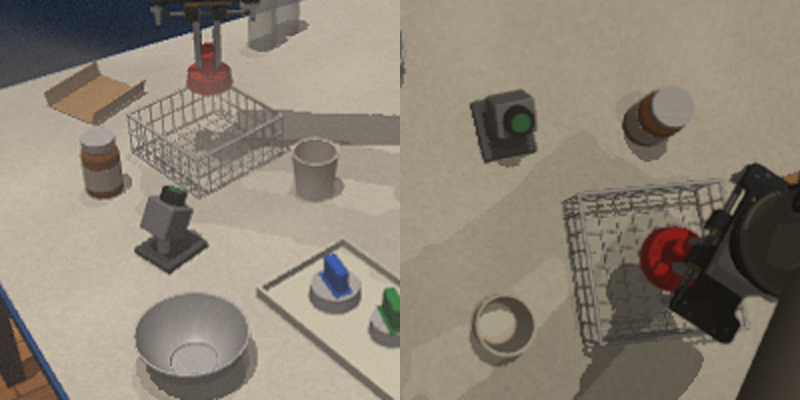

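The picture shows red held upright above the basket (scene crop 208,75), with the rim corners of the basket clear. I'll cross-check the basket centre from the scene view.

```bash
python3 - <<'E'
from h import *
s=load("scene1.pkl");t=load("top1.pkl")
p=plane(s,[(244,147.5),(281.5,171.5),(322,149),(286.5,132.5)],.085);print(p,p.mean(0))
q=plane(t,[(340+562/2,120+200/2),(340+722/2,120+180/2),(340+585/2,120+352/2)],.085);print(q,(q[1]+q[2])/2)
E
```

```text
[[ 0.62196528 -0.38661204  0.085     ]
 [ 0.58194252 -0.1834116   0.085     ]
 [ 0.3945079  -0.22467105  0.085     ]
 [ 0.44315943 -0.39327205  0.085     ]] [ 0.51039378 -0.29699169  0.085     ]
[[ 0.61939023 -0.73722739  0.085     ]
 [ 0.66802732 -0.99024264  0.085     ]
 [ 0.41631982 -0.75795479  0.085     ]] [ 0.54217357 -0.87409872  0.085     ]
```

Request:
{"api": "drive_tool", "payload": {
  "series": [
    [0.007, -0.005, -0.02, 0, 0, 0],
    [0, 0, -0.025, 0, 0, 0],
    [0, 0, -0.025, 0, 0, 0],
    [0, 0, -0.025, 0, 0, 0],
    [0, 0, -0.02, 0, 0, 0],
    [0, 0, -0.015, 0, 0, 0],
    [0, 0, -0.012, 0, 0, 0],
    [0, 0, -0.004, 0, 0, 0],
    [0, 0, 0, 0, 0, 0],
    [0, 0, 0, 0, 0, 0]
  ]
}}

```text
time_s: 8.95
position: [0.5079, -0.3056, 0.052]
tool_rot: [[0.001, 0.87, -0.493], [-0.0, -0.493, -0.87], [-1.0, 0.001, -0.0]]
force: [-0.0, -0.6, -1.0]
gripper_width: 0.0197
```

Request:
{"api": "drive_tool", "payload": {
  "series": [
    [0, 0, 0, 0, 0, 0],
    [0, 0, 0, 0, 0, 0],
    [0, 0, 0, 0, 0, 0],
    [0, 0, 0, 0, 0, 0],
    [0, 0, 0, 0, 0, 0],
    [0, 0, 0, 0, 0, 0]
  ],
  "hand": 0.1
}}

```text
time_s: 9.7
position: [0.5076, -0.3054, 0.0515]
tool_rot: [[-0.0, 0.87, -0.493], [0.0, -0.493, -0.87], [-1.0, -0.0, -0.0]]
force: [0.6, 0.5, -1.1]
gripper_width: 0.0517
```

Request:
{"api": "drive_tool", "payload": {
  "series": [
    [0, 0, 0.01, 0, 0, 0],
    [0, 0, 0.02, 0, 0, 0],
    [0, 0, 0.03, 0, 0, 0],
    [0, 0, 0.03, 0, 0, 0],
    [0, 0, 0.03, 0, 0, 0],
    [0, 0, 0.02, 0, 0, 0],
    [0, 0, 0, 0, 0, 0]
  ]
}}

```text
time_s: 10.58
position: [0.5082, -0.3057, 0.1932]
tool_rot: [[0.003, 0.87, -0.493], [-0.0, -0.493, -0.87], [-1.0, 0.002, -0.001]]
force: [0.6, -0.6, -0.5]
gripper_width: 0.0516
```

Request:
{"api": "drive_tool", "payload": {
  "series": [
    [0, 0.015, 0, 0, 0, 0],
    [0, 0.03, 0, 0, 0, 0],
    [0.002, 0.04, 0, 0, 0, 2.5],
    [0.003, 0.04, 0, 0, 0, 2.5],
    [0.003, 0.04, 0, 0, 0, 2.5],
    [0.003, 0.04, 0, 0, 0, 2.5],
    [0.003, 0.04, 0, 0, 0, 2.5],
    [0.003, 0.04, 0, 0, 0, 2.5],
    [0.003, 0.04, 0, 0, 0, 2.5],
    [0.0025, 0.04, 0, 0, 0, 3],
    [0, 0.036, 0, 0, 0, 0],
    [0, 0.02, 0, 0, 0, 0],
    [0, 0.01, -0.015, 0, 0, 0],
    [0, 0, -0.02, 0, 0, 0],
    [0, 0, 0, 0, 0, 0],
    [0, 0, 0, 0, 0, 0]
  ],
  "hand": 1
}}

```text
time_s: 12.58
position: [0.5302, 0.1247, 0.1565]
tool_rot: [[-0.0, 0.987, -0.158], [-0.0, -0.158, -0.987], [-1.0, -0.0, 0.0]]
force: [-0.2, 0.4, -0.2]
gripper_width: 0.094
```

```bash
python3 - <<'E'
from workcell import ctrl, eyes
from h import *
s=ctrl.get_state();print(s["time_s"],s["position"],s["gripper_width"])
a=[]
for n,(x,y) in (("scene",(220,110)),("top",(290,120))):
    im=eyes.get_image(n); pickle.dump(im,open(n+"2.pkl","wb"))
    c=im["color"][y:y+200,x:x+(160 if n=="scene" else 240),::-1]; a.append(cv2.resize(c,None,fx=2,fy=2,interpolation=cv2.INTER_CUBIC))
cv2.imwrite("pics/b2.png",np.hstack(a))
E
```

```text
12.575 [0.53016081 0.12469954 0.15651703] 0.09401349028836016
```

View pics/b2.png

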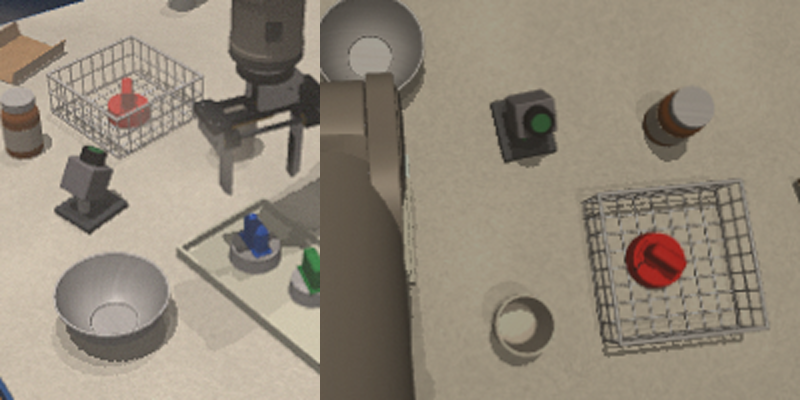

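Red lies upright in the basket (top crop 657,260), released; the open gripper hovers over blue. I'll descend and grip.

Request:
{"api": "drive_tool", "payload": {
  "series": [
    [0, 0, -0.02, 0, 0, 0],
    [0, 0, -0.02, 0, 0, 0],
    [0, 0, -0.02, 0, 0, 0],
    [0, 0, -0.02, 0, 0, 0],
    [0, 0, -0.015, 0, 0, 0],
    [0, 0, -0.01, 0, 0, 0],
    [0, 0, -0.004, 0, 0, 0],
    [0, 0, 0, 0, 0, 0],
    [0, 0, 0, 0, 0, 0]
  ]
}}

```text
time_s: 13.8
position: [0.5303, 0.1257, 0.0479]
tool_rot: [[0.001, 0.988, -0.157], [0.0, -0.157, -0.988], [-1.0, 0.0, -0.0]]
force: [0.5, -0.1, 0.9]
gripper_width: 0.094
```

Request:
{"api": "drive_tool", "payload": {
  "series": [
    [0, 0, 0, 0, 0, 0],
    [0, 0, 0, 0, 0, 0],
    [0, 0, 0, 0, 0, 0],
    [0, 0, 0, 0, 0, 0],
    [0, 0, 0, 0, 0, 0],
    [0, 0, 0, 0, 0, 0],
    [0, 0, 0, 0, 0, 0],
    [0, 0, 0, 0, 0, 0]
  ],
  "hand": -1,
  "force": 35
}}

```text
time_s: 14.8
position: [0.5301, 0.1256, 0.0475]
tool_rot: [[0.0, 0.988, -0.157], [0.0, -0.157, -0.988], [-1.0, 0.0, -0.0]]
force: [0.9, -0.3, 0.4]
gripper_width: 0.02
```

Request:
{"api": "drive_tool", "payload": {
  "series": [
    [0, 0, 0.01, 0, 0, 0],
    [0, 0, 0.02, 0, 0, 0],
    [0, 0, 0.03, 0, 0, 0],
    [0, 0, 0.035, 0, 0, 0],
    [0, 0, 0.035, 0, 0, 0],
    [0, 0, 0.035, 0, 0, 0],
    [0, 0, 0.035, 0, 0, 0],
    [0, 0, 0.035, 0, 0, 0],
    [0, 0, 0.025, 0, 0, 0],
    [0, 0, 0.01, 0, 0, 0],
    [0, 0, 0, 0, 0, 0],
    [0, 0, 0, 0, 0, 0]
  ]
}}

```text
time_s: 16.3
position: [0.5296, 0.1255, 0.3165]
tool_rot: [[-0.001, 0.988, -0.157], [-0.001, -0.157, -0.988], [-1.0, -0.001, 0.001]]
force: [-0.8, 0.2, -2.2]
gripper_width: 0.0198
```

Request:
{"api": "drive_tool", "payload": {
  "series": [
    [0, -0.01, 0, 0, 0, 0],
    [0.002, -0.02, 0, 0.807, -2.89, 0],
    [0.003, -0.03, 0, 0.807, -2.89, 0],
    [0.003, -0.03, 0, 0.807, -2.89, 0],
    [0.003, -0.03, 0, 0.807, -2.89, 0],
    [0.003, -0.03, 0, 0.807, -2.89, 0],
    [0.003, -0.03, 0, 0.807, -2.89, 0],
    [0.003, -0.03, 0, 0.807, -2.89, 0],
    [0.003, -0.03, 0, 0.807, -2.89, 0],
    [0.003, -0.02, -0.002, 0.807, -2.89, 0],
    [0.002, -0.011, -0.003, 0.807, -2.89, 0],
    [0, 0, 0, 0, 0, 0],
    [0, 0, 0, 0, 0, 0]
  ]
}}

```text
time_s: 17.92
position: [0.558, -0.1449, 0.3125]
tool_rot: [[0.48, 0.871, -0.103], [0.135, -0.189, -0.973], [-0.867, 0.454, -0.208]]
force: [0.1, -0.2, -1.2]
gripper_width: 0.0194
```

```bash
python3 - <<'E'
from workcell import ctrl, eyes
from h import *
s=ctrl.get_state();print(s["time_s"],s["position"],s["tool_rot"],s["gripper_width"])
a=[]
R=np.array(s["tool_rot"]);o=np.array(s["position"])+.042*R[:,0]
th=np.linspace(0,2*np.pi,60)[:,None]
circ=o+.04*(np.cos(th)*R[:,1]+np.sin(th)*R[:,2])
for n,(x,y) in (("scene",(200,90)),("top",(320,110))):
    im=eyes.get_image(n); pickle.dump(im,open(n+"3.pkl","wb"))
    c=im["color"][y:y+150,x:x+130,::-1]; c=cv2.resize(c,None,fx=3,fy=3,interpolation=cv2.INTER_CUBIC)
    for q in proj(im,circ): cv2.circle(c,tuple(int(v) for v in (q-(x,y))*3),1,(255,0,255),-1)
    a.append(c)
cv2.imwrite("pics/b3.png",np.hstack(a))
E
```

```text
17.925 [ 0.55799047 -0.14490998  0.31247171] [[ 0.48049853  0.87095318 -0.1027702 ]
 [ 0.13452027 -0.18899239 -0.97272101]
 [-0.86661725  0.45356634 -0.20797143]] 0.01938622843335713
```

View pics/b3.png

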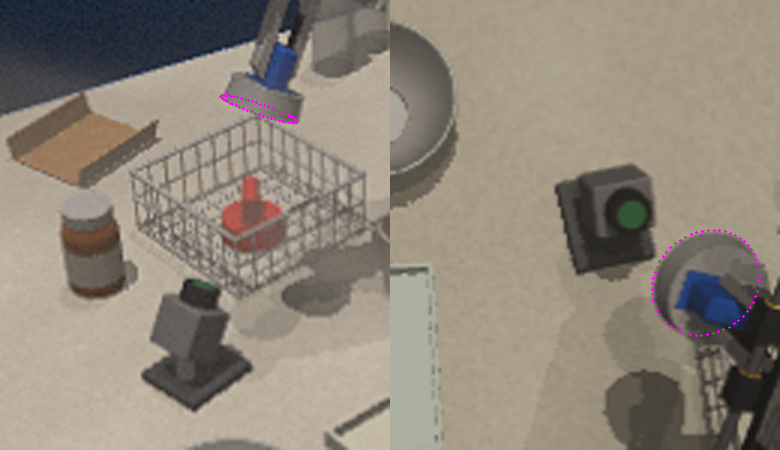

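Blue is held at the right slant, and the predicted edge circle (from the TCP) matches its visible rim in both views (scene 259,108; top 707,283). Approaching along the line of sight.

Request:
{"api": "drive_tool", "payload": {
  "series": [
    [0.003, 0.001, -0.006, 0, 0, 0],
    [0.005, 0.001, -0.009, 0, 0, 0],
    [0.006, 0.002, -0.011, 0, 0, 0],
    [0.006, 0.002, -0.011, 0, 0, 0],
    [0.006, 0.002, -0.011, 0, 0, 0],
    [0.005, 0.001, -0.009, 0, 0, 0],
    [0.0025, 0, -0.005, 0, 0, 0],
    [0, 0, 0, 0, 0, 0],
    [0, 0, 0, 0, 0, 0],
    [0, 0, 0, 0, 0, 0]
  ]
}}

```text
time_s: 19.27
position: [0.5916, -0.1363, 0.2508]
tool_rot: [[0.482, 0.87, -0.103], [0.135, -0.19, -0.973], [-0.866, 0.455, -0.209]]
force: [-0.2, -0.5, -1.8]
gripper_width: 0.0196
```

```bash
python3 - <<'E'
from workcell import ctrl, eyes
from h import *
s=ctrl.get_state();print(s["time_s"],s["position"],s["gripper_width"],np.abs(s["qvel"]).max())
a=[]
R=np.array(s["tool_rot"]);o=np.array(s["position"])+.042*R[:,0]
L=np.array([.6695,-.1145,.11]);x=np.array([np.cos(np.radians(15.6)),np.sin(np.radians(15.6)),0])
z=-.5*x+np.array([0,0,.866]);d=o-L;print("along",d@z,"off",d-(d@z)*z,"angle",np.arccos(-z@R[:,0]))
th=np.linspace(0,2*np.pi,60)[:,None]
circ=o+.04*(np.cos(th)*R[:,1]+np.sin(th)*R[:,2]); line=L+np.linspace(0,.12,25)[:,None]*z
for n,(px,py) in (("scene",(200,90)),("top",(320,110))):
    im=eyes.get_image(n); pickle.dump(im,open(n+"4.pkl","wb"))
    c=im["color"][py:py+150,px:px+130,::-1]; c=cv2.resize(c,None,fx=3,fy=3,interpolation=cv2.INTER_CUBIC)
    for q in proj(im,np.r_[circ,line]): cv2.circle(c,tuple(int(v) for v in (q-(px,py)+.5)*3),1,(255,0,255),-1)
    a.append(c)
cv2.imwrite("pics/b4.png",np.hstack(a))
E
```

```text
19.275 [ 0.59164067 -0.13634821  0.25080562] 0.01955868124816097 0.0038855661287594233
along 0.12037190009445416 off [3.58028508e-04 1.11911808e-06 2.05388762e-04] angle 0.006674247936878787
```

View pics/b4.png

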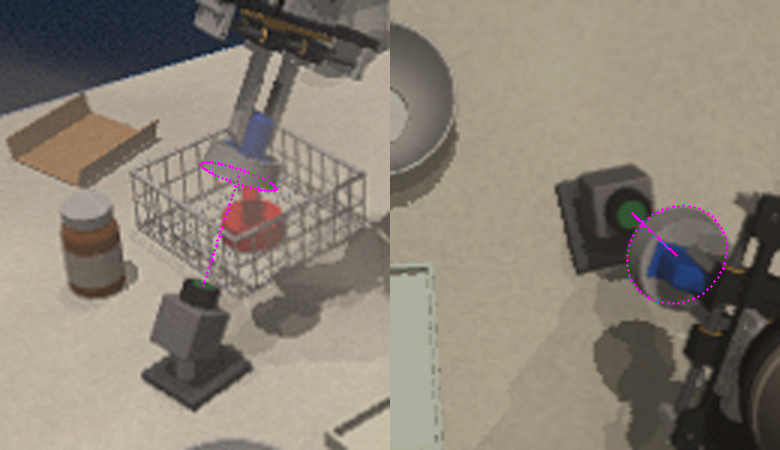

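The edge circle sits on the cutter's rim (scene 239,176; top 677,255). The line of sight runs from the lens to its centre, clear of the camera. Handing in.

```bash
python3 -c "
from workcell import ticket;print(ticket.sign_off())"
```

```text
the job is handed in; nothing more can be done
None
```

The red cutter is in the reject basket, let go and standing upright. The blue cutter is held in front of the inspection camera, and I handed the job in there at about 19 s.

- **Blue cutter:** my last check put its edge centre 120.4 mm from the lens, under 1 mm off the line of sight and 0.007 rad from square. Those figures use the robot's reported pose and my own estimates of the lens and its direction. I expect a few mm and about 2° of real error in those estimates, well inside the limits.
- **Hold:** the arm was at rest, with the jaws at 19.6 mm on the 20 mm grip and set to 35 N.
- **Picture check:** the predicted edge circle matched the cutter's visible rim in both camera views.
- **Other things:** the force readings showed no sign of bumping the camera. I did not re-measure the green cutter, bowl, tub or jar at the end; nothing I did came near them and the later pictures showed no visible movement.

No check failed. One basket calculation from the top view used wrong pixel offsets, so I dropped it and used the scene view, which agreed with my first estimate to about 1 cm.

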